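# Draw a trolley handle out to its second stop for oiling

### The job

The telescopic trolley handle clamped in the vise has to be held fully out so that a workmate can oil its tubes. Slide the thin steel stop plate up out of its slotted block and set it down, without dropping it from high up, in the shallow empty tray; then squeeze the button on the handle's grip head, pull the handle out past the first stop to its second stop, and finish holding it there with the gripper, because it springs back if let go. Leave the other things on the bench where they are.

Things in the scene. Friction and masses are not known exactly. Their poses are not given: they have to be found in the camera images.
- fixture: Jig fixed to the bench: base plate 110 x 270 x 12 mm (y -217 to +53) with a green vise (120 mm high) at its -y end and a grey slotted stop block (80 x 63 mm, top 50 mm above the bench) at its +y end. A telescopic handle is clamped level in the vise, axis at x = 0, 85 mm up; it pulls out along the jig's +y, its head passing 10 mm above the block. Origin on the bench, z up.
- grip_head (a point): Middle of the grip head's button zone. The head is an upright grey plastic block, 26 mm (jig's y) x 30 mm (jig's x), from 60 to 125 mm above the bench; this point is 103 mm above the bench, axes as the jig's; home at jig (0, -67) mm, 83 mm from the plate; the collar and vise lie behind it (vise from y -120). The button stands on its +x side.
- button_face (a point): Centre of the outer face of the black thumb button, 18 mm along the jig's y and 22 mm high, on the head's +x side, 103 mm above the bench. It stands 6 mm proud and is pressed in the jig's -x direction, flush with the head; squeezing the head across the jig's x axis presses it.
- button (a joint): Travel of the thumb button, m: 0 out, 0.006 fully in (2 N to start, 6.5 N fully in; springs back). The handle is latched home until the button is in by about 5 mm; keep it squeezed while pulling. When let go, springs draw the handle back.
- inner (a joint): How far the inner rod (with the head) is drawn out of the middle tube, m: 0 home, 0.065 its end, which is the first stop. A spring pulls it back with 2 to 4 N.
- middle (a joint): How far the middle tube is drawn out of the outer tube, m: 0 home, 0.065 its end. It moves only once the inner rod is at its end and the pull passes 6.5 N; its spring pulls back with up to 8.5 N, a little more when moving. Inner and middle both at their ends is the second stop, 130 mm from home, a hard stop.
- plate: Stop plate: plain steel, 60 mm wide (x), 5 mm thick (y), 90 mm tall (z), about 0.2 kg, upright in the block's slot across the handle's path, just past the first stop. Origin mid lower edge, 24 mm above the bench; 26 mm deep in the slot (1 mm play each side), top 114 mm above the bench. Faces look along the jig's y.
- plate_mid (a point): Centre of the stop plate, 45 mm above its lower edge.
- slot (a point): Middle of the slot's mouth at the top of the stop block, 50 mm above the bench, axes as the jig's; at jig (0, +16) mm. The slot runs along x.
- tray: Shallow empty square steel tray, fixed, 170 x 170 mm outside, 35 mm high, walls and floor 4 to 5 mm; to the left or the right of the jig. Origin under its centre. Not the deep bin.
- bin: Deep black plastic bin with four compartments holding small turned parts, 170 x 150 x 75 mm, fixed, on the other side of the jig from the tray; not used. Origin under its centre.
- glue: white plastic bottle, 48 mm across, 140 mm tall, standing; origin under its centre; leave it alone
- offcut: steel block offcut 40 x 60 x 25 mm, on the bench between robot and jig; origin under its centre; leave it alone
- screwdriver: screwdriver lying on the robot's side of the jig; leave it alone
- drilled: aluminium block 90 x 60 x 30 mm with six holes; origin under its centre; leave it alone
- wrench: open-ended wrench lying on the bench to the left; leave it alone
Mind the look-alikes: they are no part of the job. What is shaped like the plate but brown or orange is not meant.

How it is judged:
By the outcome, as a careful person would: the job done as asked, in the order asked, and still so for the second after the job is handed in, while the arm keeps its last pose, push and grip.
It also fails if it takes over 61 s, if anything falls off the work surface, if the arm or the gripper's body presses on something with over 40 N, if the wrist force passes 120 N, or if a joint passes its speed limit or range.

### The arm

A 6-joint arm with a two-finger parallel gripper is mounted at the origin on the work surface. World frame = base frame: x ahead of the robot, y to its left, z up, the work surface at z = 0. Lengths are in m, angles in degrees, forces in N, time in s.
With the tool pointing down it reaches from about 0.4 to 0.825 m from the base axis. Payload 7 kg.
Tool frame: the origin (TCP) lies midway between the tips of the shut fingers; the grasp point (between the pads) lies 19 mm behind it; z points along the fingers, y is the line along which they close (so a half turn about z gives the same grasp; the last joint's range is limited). The gripper opens to 88 mm and grips with 3 to 60 N. Pads are 19 mm wide; open, the fingers measure 130 mm over their backs; the gripper's body (78 mm by 193 mm) begins 47 mm behind the grasp point.
Start: joints at [92.367, 20.546, 0.682, 0, -70.136, -16.507], TCP at [0.165, 0.655, 0.227] pointing down, gripper open.
Joint ranges: [-176.03, 176.03], [-82.01, 121.73], [-58.28, 71.71], [-173.87, 95.51], [-174.79, -0.11], [-173.66, 173.66]. Speed limits (degrees/s): [136.94, 136.94, 172.46, 180, 180, 180].

### API

Orientations are given as [roll, pitch, yaw] about the fixed x, y, z axes, in that order (R = Rz(yaw) Ry(pitch) Rx(roll)).
In Python, from plant import ctrl gives the robot as it stands.
- The arm moves only by the tool step_arm, never from a script. Its argument "rows" is a list of rows, each a list of 3 entries, a list of its own where there are three numbers: the closure, from 0 (fully open) to 1 (shut), then the shift along the world's x, y, z in mm, then the turn, a rotation vector about the world's x, y, z in rad. A call has exactly 5 rows; each row is the pose to reach, as a shift and turn from the pose commanded when the call began; what a row does not reach only later rows make up. A row lasts 1/12 s, in which the tool goes at most 41.7 mm and 7.16 degrees, less where a joint would pass 70% of its speed; a pose out of reach is approached as far as the arm can. A call with a gripper value outside its range is refused whole. The fingers move at their own pace and stop on an object; the grip force is fixed at half the most. Time passes only in rows, so rows that repeat a pose let the fingers close, or fill a call up. It gives the time, the measured TCP pose, the force, the opening and the grip force at its end, in the units of the state.
- ctrl.get_obs(): the state, without advancing time (a new reading comes with each control period).
- ctrl.snapshot(name): name is "side" or "top"; returns the picture (420x560x3 uint8, red, green, blue); there is no depth.
- ctrl.camera_model(name): a dict with "intrinsics" (3x3 intrinsics, pixels), "R" (3x3) and "t" (3): a world point X has camera coordinates R X + t. Camera axes: x right, y down, z forward; pixel columns grow to the right and rows downward; lengths in m; the calibration is good to about 2 mm. A picture is of the moment at which its call begins. camera_model takes no time and is no camera call.
- ctrl.close_job(): hands the job in; it is judged then, once.
The state is a dict: "clock": time; "joint_pos": joint angles; "qvel": joint speeds; "tau": joint torques, N m; "tool_pos": TCP position; "orientation": TCP orientation; "force": force on the tool from outside, world axes, zero at the start; "moment": the same for the moment, N m; "opening": finger opening in m; "gripper_force": force on a finger pad.
Only numpy, scipy, OpenCV 4.12 (cv2) and the standard library are available. Lean on these libraries where they do the work, as an engineer would, in place of code of your own. Each camera call takes 0.05 s, during which the arm holds its last target. There are 200 camera calls.

## Working session

There is one attempt and no reset: what is moved stays moved. The work goes in short steps, Python scripts to look and compute and a tool call to move; the robot and the scene stay as the last step left them, time stands still between calls to the robot, and variables do not carry over. Pictures are saved under pics/ and viewed, at most 10 in all, crops included, and the job is handed in when it is done.

Besides the shell and the picture viewer there is one more tool, called after ">>>" as name([rows], argument=value, ...), one row to a line, values as JSON. step_arm: Moves the arm, as the interface text tells. Its arguments: {"type":"object","properties":{"rows":{"type":"array"}},"required":["rows"]}

```bash
mkdir -p pics; python3 - <<'E'
from plant import ctrl
import cv2
for n in("side","top"):
    cv2.imwrite(f"pics/{n}0.png",ctrl.snapshot(n)[:,:,::-1])
    m=ctrl.camera_model(n);print(n,m)
print(ctrl.get_obs())
E
```

```text
side {'intrinsics': array([[406.96563554,   0.        , 278.08340294],
       [  0.        , 406.96563554, 210.96604543],
       [  0.        ,   0.        ,   1.        ]]), 'R': array([[ 0.99443362, -0.10448542, -0.01358578],
       [-0.06020688, -0.45767213, -0.88708024],
       [ 0.08646912,  0.88296037, -0.4614153 ]]), 't': array([-0.52960657,  0.15732227,  0.88523574])}
top {'intrinsics': array([[443.67442004,   0.        , 280.06905601],
       [  0.        , 443.67442004, 206.9337931 ],
       [  0.        ,   0.        ,   1.        ]]), 'R': array([[-0.01296814, -0.99988815,  0.007451  ],
       [-0.99203028,  0.01193151, -0.12543351],
       [ 0.12533057, -0.00901826, -0.99207405]]), 't': array([0.07313784, 0.53540484, 1.15776382])}
{'clock': 0.1, 'joint_pos': array([ 9.23669792e+01,  2.05878513e+01,  6.40204840e-01, -1.73411942e-02,
       -7.01361213e+01, -1.65067170e+01]), 'qvel': array([ 0.03180785, -0.18943355,  0.12028828,  0.02390916,  0.08380866,
        0.08171075]), 'tau': array([-1.60449283e-03, -5.84163058e+01,  2.93752635e+01,  7.01559439e+00,
        1.02114133e-02, -4.48985190e-05]), 'tool_pos': array([0.16481766, 0.65412727, 0.22572073]), 'orientation': array([ 1.79915052e+02, -8.17196424e-03, -1.41456360e+01]), 'force': array([0.45158211, 0.55290675, 0.20649648]), 'moment': array([-0.03052907,  0.00013416,  0.02477786]), 'gripper_force': 0.0, 'opening': 0.0878162589655419}
```

View pics/top0.png

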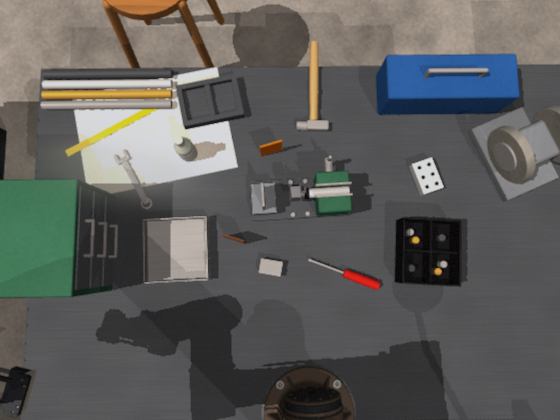

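View pics/side0.png

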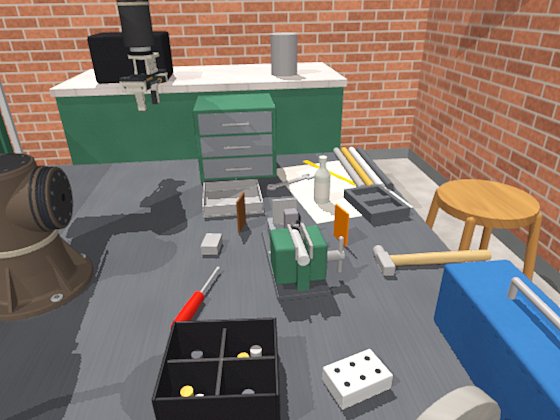

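```bash
python3 - <<'E'
import cv2,numpy as np
a=cv2.imread("pics/top0.png")[165:225,240:360];b=cv2.imread("pics/side0.png")[185:300,200:360]
a=cv2.resize(a,(800,400),interpolation=3);b=cv2.resize(b,(800,575),interpolation=3)
cv2.imwrite("pics/a.png",a);cv2.imwrite("pics/b.png",b)
E
```

```text
(no output)
```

View pics/a.png

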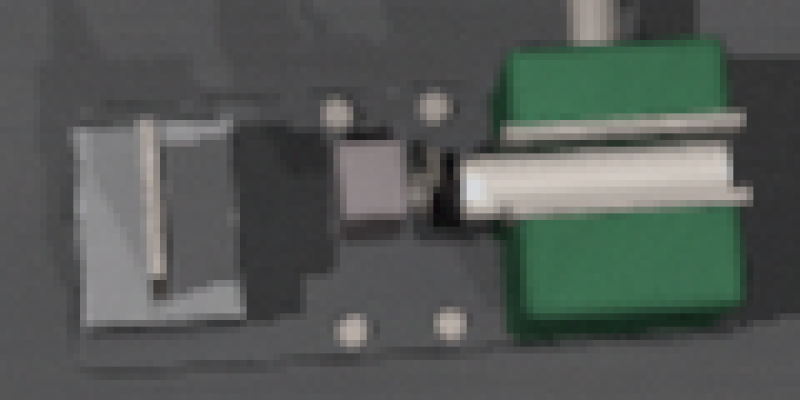

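View pics/b.png

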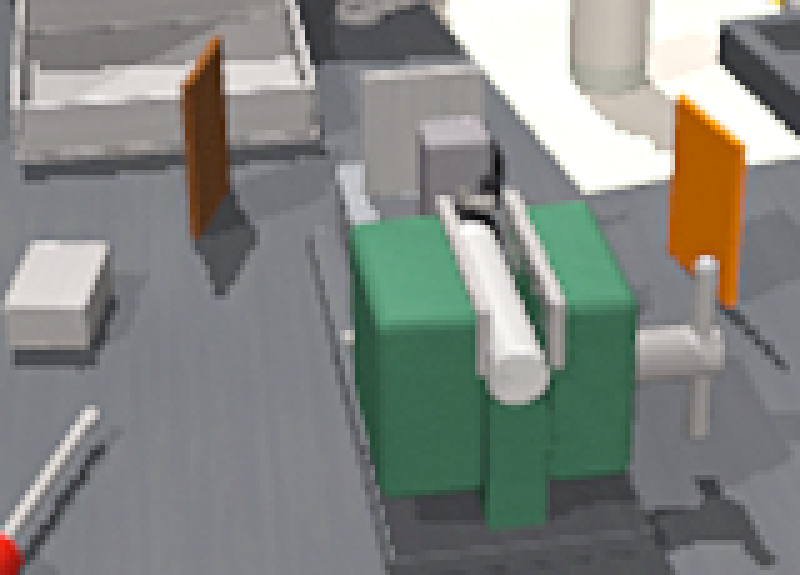

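```bash
cat > h.py <<'E'
import numpy as np
from plant import ctrl
def ray(n,u,v,z):
    m=ctrl.camera_model(n);R=m["R"];c=-R.T@m["t"]
    d=R.T@np.linalg.solve(m["intrinsics"],[u,v,1.]);return c+d*(z-c[2])/d[2]
def proj(n,X):
    m=ctrl.camera_model(n);p=m["intrinsics"]@(m["R"]@np.asarray(X)+m["t"]);return p[:2]/p[2]
E
python3 - <<'E'
from h import *
T=lambda x,y,z:ray("top",240+(x+.5)/6.667-.5,165+(y+.5)/6.667-.5,z)
S=lambda x,y,z:ray("side",200+x/5,185+y/5,z)
np.set_printoptions(precision=4,suppress=True)
print("plate",T(148,120,.114),T(157,277,.114))
h=[T(*p,.125) for p in((338,140),(405,140),(408,218),(342,220))];print("head",np.mean(h,0),h)
b=[T(*p,.05) for p in((75,128),(232,120),(245,318),(82,326))];print("block",np.mean(b,0),b)
v=[T(*p,.12) for p in((510,52),(722,42),(738,305),(523,315))];print("vise",np.mean(v,0),v)
t=[ray("top",*p,.035) for p in((146,218),(207,216),(208,281),(144,282))];print("tray",np.mean(t,0))
print("side plate top",S(362,72,.114),S(480,70,.114))
print("side head top",[S(*p,.125) for p in((418,122),(485,122),(492,138),(425,140))])
E
```

```text
plate [0.5885 0.1124 0.114 ] [0.5287 0.1095 0.114 ]
head [0.563  0.0282 0.125 ] [array([0.5781, 0.0411, 0.125 ]), array([0.5778, 0.0161, 0.125 ]), array([0.5483, 0.0155, 0.125 ]), array([0.5478, 0.0401, 0.125 ])]
block [0.5587 0.1106 0.05  ] [array([0.5973, 0.1437, 0.05  ]), array([0.5998, 0.0809, 0.05  ]), array([0.5201, 0.0767, 0.05  ]), array([0.5177, 0.1413, 0.05  ])]
vise [ 0.5633 -0.0658  0.12  ] [array([ 0.6118, -0.0244,  0.12  ]), array([ 0.6148, -0.1046,  0.12  ]), array([ 0.5147, -0.1074,  0.12  ]), array([ 0.512, -0.027,  0.12 ])]
tray [0.4274 0.3424 0.035 ]
side plate top [0.5323 0.1135 0.114 ] [0.5888 0.1082 0.114 ]
side head top [array([0.5505, 0.0367, 0.125 ]), array([0.5801, 0.0328, 0.125 ]), array([0.5809, 0.0172, 0.125 ]), array([0.5515, 0.0192, 0.125 ])]
```

>>> step_arm([
  [0.4,[23,-32,0],[0,0,0.06]],
  [0.4,[46,-64,0],[0,0,0.12]],
  [0.4,[70,-97,0],[0,0,0.18]],
  [0.4,[94,-130,0],[0,0,0.24]],
  [0.4,[117,-162,0],[0,0,0.285]],
])

```text
clock: 0.52
tool_pos: [0.2826, 0.4905, 0.2261]
orientation: [180.0, 0.0, 2.4]
force: [1.5, 0.1, 1.3]
opening: 0.0599
gripper_force: 0.0
```

>>> step_arm([
  [0.4,[23,-32,0],[0,0,0]],
  [0.4,[46,-64,0],[0,0,0]],
  [0.4,[70,-97,0],[0,0,0]],
  [0.4,[94,-130,0],[0,0,0]],
  [0.4,[117,-162,0],[0,0,0]],
])

```text
clock: 0.93
tool_pos: [0.3995, 0.3285, 0.2265]
orientation: [180.0, 0.0, 2.2]
force: [0.9, 0.2, -0.1]
opening: 0.0527
gripper_force: 0.0
```

>>> step_arm([
  [0.4,[23,-32,0],[0,0,0]],
  [0.4,[46,-64,0],[0,0,0]],
  [0.4,[70,-97,0],[0,0,0]],
  [0.4,[94,-130,0],[0,0,0]],
  [0.4,[117,-162,0],[0,0,0]],
])

```text
clock: 1.35
tool_pos: [0.5166, 0.1666, 0.2265]
orientation: [-180.0, 0.0, 2.2]
force: [0.3, 2.0, 0.8]
opening: 0.0526
gripper_force: 0.0
```

>>> step_arm([
  [0.4,[18,-24,0],[0,0,0]],
  [0.4,[36,-48,0],[0,0,0]],
  [0.4,[42,-56,-25],[0,0,0]],
  [0.4,[42,-56,-60],[0,0,0]],
  [0.4,[42,-56,-80],[0,0,0]],
])

```text
clock: 1.77
tool_pos: [0.5568, 0.1109, 0.1434]
orientation: [180.0, 0.2, 2.0]
force: [-1.1, -0.5, -1.0]
opening: 0.0525
gripper_force: 0.0
```

```bash
python3 - <<'E'
from h import *
import cv2
s=ctrl.snapshot("side");t=ctrl.snapshot("top")
a=cv2.resize(s[140:260,230:350,::-1],(600,600),interpolation=3);b=cv2.resize(t[165:225,240:300,::-1],(200,200),interpolation=3)
o=np.zeros((600,800,3),np.uint8);o[:,:600]=a;o[:200,600:]=b
cv2.imwrite("pics/c.png",o);print(ctrl.get_obs()["tool_pos"], proj("side",ctrl.get_obs()["tool_pos"]))
E
```

```text
[0.55538067 0.11094854 0.1425695 ] [281.9417991  188.47123364]
```

View pics/c.png

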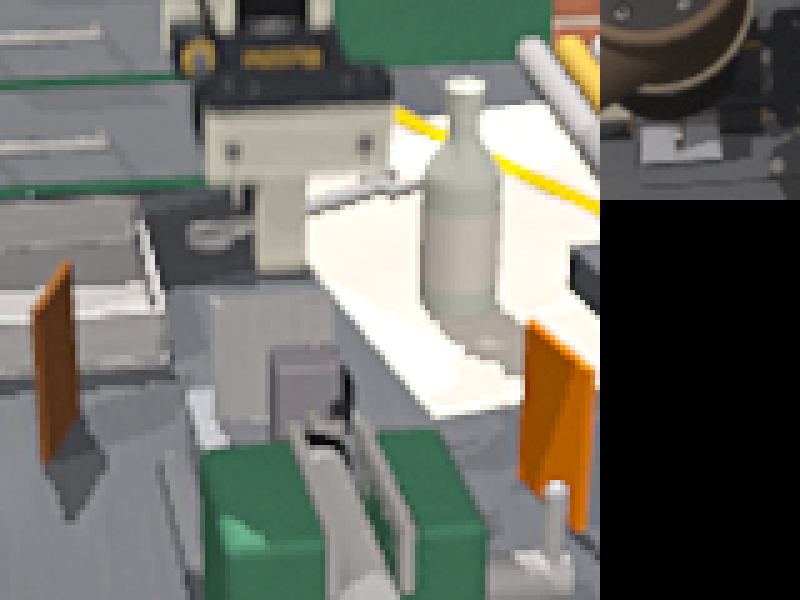

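>>> step_arm([
  [0.4,[2,0,-20],[0,0,0]],
  [0.4,[2,0,-40],[0,0,0]],
  [0.4,[2,0,-58],[0,0,0]],
  [0.4,[2,0,-66],[0,0,0]],
  [0.4,[2,0,-66],[0,0,0]],
])

```text
clock: 2.28
tool_pos: [0.5594, 0.1125, 0.0799]
orientation: [179.9, 0.1, 2.2]
force: [-0.2, -1.1, -0.1]
opening: 0.0527
gripper_force: 0.0
```

>>> step_arm([
  [0.6,[0,0,0],[0,0,0]],
  [0.8,[0,0,0],[0,0,0]],
  [0.9,[0,0,0],[0,0,0]],
  [1,[0,0,0],[0,0,0]],
  [1,[0,0,0],[0,0,0]],
])

```text
clock: 2.7
tool_pos: [0.5603, 0.1127, 0.0814]
orientation: [-180.0, -0.1, 2.2]
force: [0.1, 0.5, -1.0]
opening: 0.0249
gripper_force: 0.0
```

>>> step_arm([
  [1,[0,0,0],[0,0,0]],
  [1,[0,0,0],[0,0,0]],
  [1,[0,0,0],[0,0,0]],
  [1,[0,0,0],[0,0,0]],
  [1,[0,0,0],[0,0,0]],
])

```text
clock: 3.12
tool_pos: [0.5599, 0.1125, 0.0806]
orientation: [180.0, 0.0, 2.2]
force: [0.3, -0.3, 1.8]
opening: 0.0051
gripper_force: 30.0
```

>>> step_arm([
  [1,[0,0,4],[0,0,0]],
  [1,[0,0,10],[0,0,0]],
  [1,[0,0,16],[0,0,0]],
  [1,[0,0,23],[0,0,0]],
  [1,[0,0,30],[0,0,0]],
])

```text
clock: 3.53
tool_pos: [0.56, 0.1126, 0.1114]
orientation: [-180.0, -0.0, 2.2]
force: [-0.4, -0.1, -2.0]
opening: 0.0047
gripper_force: 30.0
```

>>> step_arm([
  [1,[0,0,15],[0,0,0]],
  [1,[0,0,35],[0,0,0]],
  [1,[0,0,60],[0,0,0]],
  [1,[0,0,85],[0,0,0]],
  [1,[0,0,105],[0,0,0]],
])

```text
clock: 3.95
tool_pos: [0.5602, 0.1126, 0.2183]
orientation: [-180.0, -0.1, 2.2]
force: [1.6, 0.3, -1.7]
opening: 0.0053
gripper_force: 30.0
```

>>> step_arm([
  [1,[-8,15,0],[0,0,-0.1]],
  [1,[-16,30,0],[0,0,-0.21]],
  [1,[-24,45,0],[0,0,-0.32]],
  [1,[-32,61,0],[0,0,-0.43]],
  [1,[-41,76,0],[0,0,-0.54]],
])

```text
clock: 4.37
tool_pos: [0.5185, 0.1892, 0.2164]
orientation: [-180.0, -0.0, -29.1]
force: [0.3, 0.4, -2.2]
opening: 0.0048
gripper_force: 30.0
```

>>> step_arm([
  [1,[-8,15,0],[0,0,-0.11]],
  [1,[-16,30,0],[0,0,-0.22]],
  [1,[-24,45,0],[0,0,-0.33]],
  [1,[-32,61,0],[0,0,-0.44]],
  [1,[-41,76,0],[0,0,-0.55]],
])

```text
clock: 4.78
tool_pos: [0.4775, 0.2653, 0.2163]
orientation: [-180.0, 0.0, -60.6]
force: [-0.2, 0.3, -1.7]
opening: 0.0049
gripper_force: 30.0
```

>>> step_arm([
  [1,[-8,15,0],[0,0,-0.11]],
  [1,[-16,30,0],[0,0,-0.22]],
  [1,[-24,45,0],[0,0,-0.33]],
  [1,[-32,61,0],[0,0,-0.44]],
  [1,[-41,77,0],[0,0,-0.51]],
])

```text
clock: 5.2
tool_pos: [0.4365, 0.3422, 0.2163]
orientation: [-180.0, 0.0, -89.8]
force: [-0.3, 0.7, -1.5]
opening: 0.0047
gripper_force: 30.0
```

>>> step_arm([
  [1,[0,0,0],[0,-0.1,0]],
  [1,[0,0,-10],[0,-0.2,0]],
  [1,[0,0,-25],[0,-0.3,0]],
  [1,[0,0,-45],[0,-0.41,0]],
  [1,[0,0,-65],[0,-0.52,0]],
])

```text
clock: 5.62
tool_pos: [0.447, 0.3379, 0.1713]
orientation: [-154.3, -0.6, -90.2]
force: [4.0, -1.8, 0.7]
opening: 0.0049
gripper_force: 30.0
```

>>> step_arm([
  [1,[0,0,0],[0,0,0]],
  [1,[0,0,-10],[0,0,0]],
  [1,[0,0,-20],[0,0,0]],
  [1,[0,0,-20],[0,0,0]],
  [1,[0,0,-20],[0,0,0]],
])

```text
clock: 6.03
tool_pos: [0.4501, 0.3374, 0.1526]
orientation: [-154.4, -0.7, -90.5]
force: [-0.6, -0.1, -0.9]
opening: 0.0048
gripper_force: 30.0
```

```bash
python3 - <<'E'
from h import *
import cv2
s=ctrl.snapshot("side")
cv2.imwrite("pics/d.png",cv2.resize(s[110:260,150:350,::-1],(800,600),interpolation=3));o=ctrl.get_obs();print(o["tool_pos"],o["orientation"],o["joint_pos"])
E
```

```text
[0.45007273 0.33781896 0.15288364] [-154.39353549   -0.65285966  -90.46357941] [  67.20688937    4.84839148  -50.88306072   46.73900723  -33.66442603
 -106.9553359 ]
```

View pics/d.png

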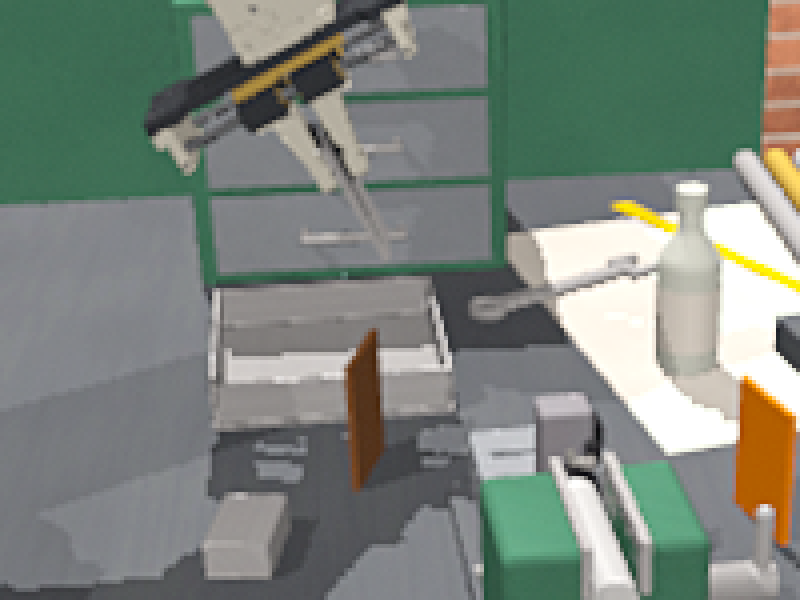

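>>> step_arm([
  [1,[-2,2,-18],[0,0,0]],
  [1,[-4,4,-38],[0,0,0]],
  [1,[-6,4,-58],[0,0,0]],
  [1,[-6,4,-76],[0,0,0]],
  [1,[-6,4,-84],[0,0,0]],
])

```text
clock: 6.5
tool_pos: [0.4479, 0.3475, 0.0729]
orientation: [-154.8, -1.1, -90.6]
force: [0.6, 0.1, -0.5]
opening: 0.0048
gripper_force: 30.0
```

>>> step_arm([
  [1,[0,0,-1],[0,0,0]],
  [1,[0,0,-2],[0,0,0]],
  [1,[0,0,-4],[0,0,0]],
  [1,[0,0,-6],[0,0,0]],
  [1,[0,0,-6],[0,0,0]],
])

```text
clock: 6.92
tool_pos: [0.448, 0.3491, 0.0692]
orientation: [-155.0, -1.2, -90.6]
force: [0.5, 0.2, -1.8]
opening: 0.0051
gripper_force: 30.0
```

>>> step_arm([
  [1,[0,0,-3],[0,0,0]],
  [1,[0,0,-5],[0,0,0]],
  [1,[0,0,-7],[0,0,0]],
  [1,[0,0,-9],[0,0,0]],
  [1,[0,0,-9],[0,0,0]],
])

```text
clock: 7.33
tool_pos: [0.4494, 0.3508, 0.0612]
orientation: [-155.2, -1.4, -90.7]
force: [0.9, 0.3, -1.8]
opening: 0.0051
gripper_force: 30.0
```

```bash
python3 - <<'E'
from h import *
o=ctrl.get_obs();print(o["tool_pos"],o["orientation"],o["joint_pos"],o["force"])
E
```

```text
[0.44937492 0.35080236 0.06121186] [-155.18245127   -1.38272748  -90.71370567] [  57.08317554   13.2001829   -58.22014545   75.53136742  -22.26235098
 -129.4825223 ] [ 0.85972728  0.29606489 -1.81164506]
```

>>> step_arm([
  [1,[3,0,0],[0,0.02,0]],
  [1,[6,0,0],[0,0.04,0]],
  [1,[8,0,0],[0,0.06,0]],
  [1,[10,0,-2],[0,0.09,0]],
  [1,[10,0,-3],[0,0.09,0]],
])

```text
clock: 7.75
tool_pos: [0.4598, 0.3512, 0.0586]
orientation: [-160.4, -1.4, -90.7]
force: [-0.3, 0.2, 1.6]
opening: 0.0051
gripper_force: 30.0
```

```bash
python3 - <<'E'
from h import *
o=ctrl.get_obs();print(o["tool_pos"],o["orientation"],o["joint_pos"],o["force"])
E
```

```text
[0.45979362 0.35124241 0.05860389] [-160.41687899   -1.35041433  -90.72185552] [  61.67254756   14.90260292  -51.48794191   50.54209911  -23.45430762
 -108.96930089] [-0.27952558  0.20621782  1.58126252]
```

>>> step_arm([
  [0.85,[0,0,0],[0,0,0]],
  [0.75,[0,0,0],[0,0,0]],
  [0.65,[0,0,0],[0,0,0]],
  [0.55,[0,0,0],[0,0,0]],
  [0.45,[0,0,0],[0,0,0]],
])

```text
clock: 8.17
tool_pos: [0.4594, 0.3506, 0.0587]
orientation: [-160.3, -1.4, -90.6]
force: [0.1, -0.6, 0.4]
opening: 0.0323
gripper_force: 0.2
```

>>> step_arm([
  [0.3,[0,0,0],[0,0,0]],
  [0.2,[0,0,0],[0,0,0]],
  [0.1,[0,0,0],[0,0,0]],
  [0,[0,0,0],[0,0,0]],
  [0,[0,0,0],[0,0,0]],
])

```text
clock: 8.58
tool_pos: [0.4594, 0.3508, 0.0586]
orientation: [-160.3, -1.4, -90.6]
force: [-0.1, -0.1, -0.3]
opening: 0.0662
gripper_force: 0.2
```

```bash
python3 - <<'E'
from h import *
import cv2
s=ctrl.snapshot("side")
cv2.imwrite("pics/e.png",cv2.resize(s[140:230,190:310,::-1],(800,600),interpolation=3));o=ctrl.get_obs();print(o["tool_pos"],o["opening"],o["joint_pos"])
E
```

```text
[0.45935799 0.35084404 0.05854382] 0.06962281088594549 [  61.60952058   14.84510611  -51.69808661   51.04600026  -23.38985358
 -109.26969195]
```

View pics/e.png

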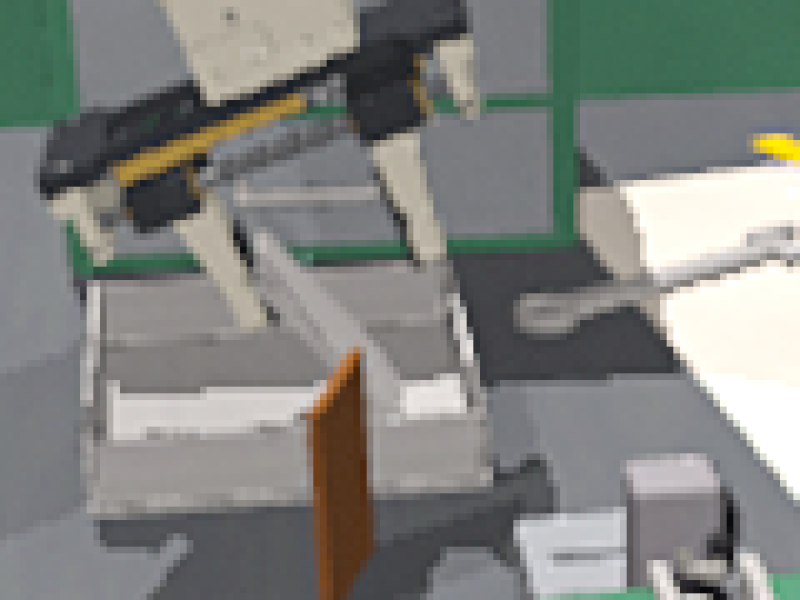

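>>> step_arm([
  [0,[-5,0,0],[0,0,0]],
  [0,[-10,0,0],[0,0.02,0]],
  [0,[-15,0,2],[0,0.04,0]],
  [0,[-20,0,5],[0,0.06,0]],
  [0,[-25,0,10],[0,0.08,0]],
])

```text
clock: 9.05
tool_pos: [0.4334, 0.3506, 0.0682]
orientation: [-165.0, -1.5, -90.5]
force: [1.0, -0.6, 0.7]
opening: 0.0875
gripper_force: 0.0
```

>>> step_arm([
  [0,[-4,0,10],[0,0,0]],
  [0,[-8,0,25],[0,0,0]],
  [0,[-8,0,45],[0,0,0]],
  [0,[-8,0,70],[0,0,0]],
  [0,[-8,0,100],[0,0,0]],
])

```text
clock: 9.47
tool_pos: [0.4254, 0.35, 0.1685]
orientation: [-165.0, -1.6, -90.5]
force: [1.6, 0.8, -0.4]
opening: 0.0879
gripper_force: 0.0
```

```bash
python3 - <<'E'
from h import *
import cv2
s=ctrl.snapshot("side");t=ctrl.snapshot("top")
o=np.zeros((600,800,3),np.uint8);o[:300,:400]=cv2.resize(s[140:230,190:310,::-1],(400,300),interpolation=3)
o[:300,400:]=cv2.resize(t[190:310,120:280,::-1],(400,300),interpolation=3)
o[300:,:]=cv2.resize(s[200:275,240:440,::-1],(800,300),interpolation=3)
cv2.imwrite("pics/f.png",o);o=ctrl.get_obs();print(o["tool_pos"],o["orientation"],o["opening"],o["joint_pos"])
E
```

```text
[0.42724043 0.35370013 0.17344771] [-164.70467167   -1.05828455  -90.4043427 ] 0.08752340898204168 [ 69.36736434   6.0063393  -35.91574359  20.80062682 -45.59135537
 -83.94624772]
```

View pics/f.png

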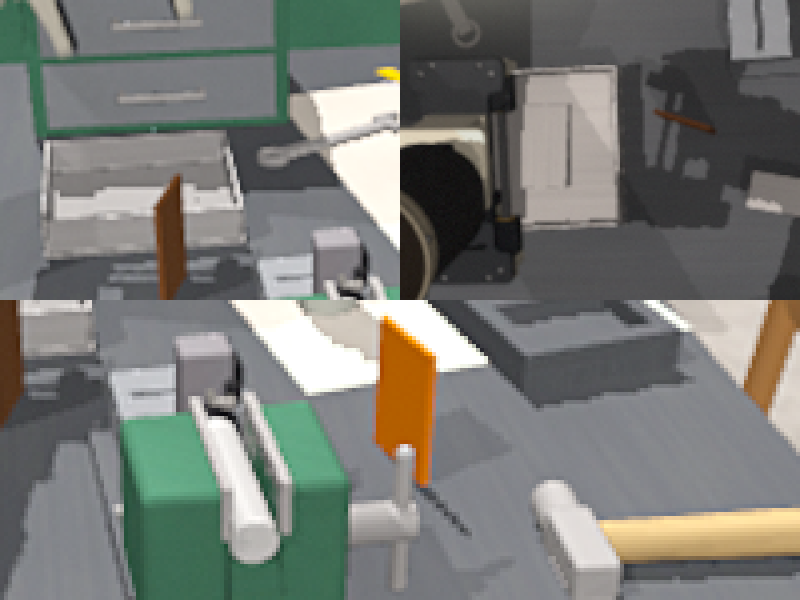

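>>> step_arm([
  [0,[0,0,10],[0,0.07,0]],
  [0,[0,0,20],[0,0.14,0]],
  [0,[0,0,30],[0,0.2,0]],
  [0,[0,0,40],[0,0.264,0]],
  [0,[0,0,45],[0,0.264,0]],
])

```text
clock: 9.98
tool_pos: [0.4278, 0.352, 0.2147]
orientation: [179.8, -1.4, -90.1]
force: [1.3, 1.4, 1.0]
opening: 0.0876
gripper_force: 0.0
```

>>> step_arm([
  [0,[14,-33,0],[0,0,0]],
  [0,[28,-66,0],[0,0,0]],
  [0,[42,-98,0],[0,0,0]],
  [0,[55,-130,0],[0,0,0]],
  [0,[68,-160,0],[0,0,0]],
])

```text
clock: 10.4
tool_pos: [0.4941, 0.1889, 0.2131]
orientation: [-180.0, -1.6, -90.1]
force: [0.3, 0.9, -0.1]
opening: 0.0875
gripper_force: 0.0
```

>>> step_arm([
  [0,[14,-33,0],[0,0,0]],
  [0,[28,-66,0],[0,0,0]],
  [0,[42,-98,0],[0,0,0]],
  [0,[55,-130,0],[0,0,0]],
  [0,[68,-160,0],[0,0,0]],
])

```text
clock: 10.82
tool_pos: [0.5621, 0.0289, 0.2131]
orientation: [180.0, -1.6, -90.1]
force: [0.6, 1.4, 1.3]
opening: 0.0876
gripper_force: 0.0
```

```bash
python3 - <<'E'
from h import *
o=ctrl.get_obs();print(o["tool_pos"],o["orientation"],o["joint_pos"])
E
```

```text
[0.56209759 0.02888433 0.21309517] [179.99739125  -1.61691615 -90.11451595] [ 23.91484193  10.65000074 -15.45099882   1.63406724 -64.56898452
 -24.73976982]
```

>>> step_arm([
  [0,[1,0,-20],[0.028,0,0.04]],
  [0,[2,0,-45],[0.028,0,0.04]],
  [0,[3,0,-70],[0.028,0,0.04]],
  [0,[3,0,-90],[0.028,0,0.04]],
  [0,[3,0,-105],[0.028,0,0.04]],
])

```text
clock: 11.23
tool_pos: [0.5637, 0.0302, 0.1061]
orientation: [179.9, -0.0, -87.8]
force: [-0.6, -0.4, -0.3]
opening: 0.0875
gripper_force: 0.0
```

>>> step_arm([
  [0,[0,0,-8],[0,0,0]],
  [0,[0,0,-16],[0,0,0]],
  [0,[0,0,-22],[0,0,0]],
  [0,[0,0,-24],[0,0,0]],
  [0,[0,0,-24],[0,0,0]],
])

```text
clock: 11.65
tool_pos: [0.5654, 0.031, 0.0846]
orientation: [180.0, 0.1, -87.8]
force: [0.0, -0.5, 0.3]
opening: 0.0875
gripper_force: 0.0
```

```bash
python3 - <<'E'
from h import *
import cv2
s=ctrl.snapshot("side")
cv2.imwrite("pics/g.png",cv2.resize(s[150:270,230:350,::-1],(600,600),interpolation=3));o=ctrl.get_obs();print(o["tool_pos"],o["orientation"],o["force"])
E
```

```text
[0.56565501 0.03103112 0.08503108] [-1.79965228e+02  7.31401903e-02 -8.77732475e+01] [0.3905685  0.1198046  0.12047618]
```

View pics/g.png

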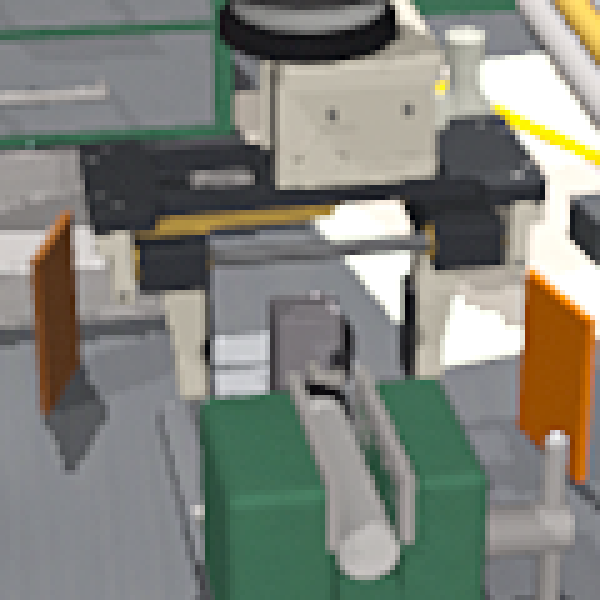

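Fingers straddle the head well (head x 272-345, fingers 205 and 405 in the crop, so nearly centred). I close on it.

>>> step_arm([
  [0.3,[0,-1,0],[0,0,0]],
  [0.4,[0,-1,0],[0,0,0]],
  [0.5,[0,-1,0],[0,0,0]],
  [0.6,[0,-1,0],[0,0,0]],
  [0.7,[0,-1,0],[0,0,0]],
])

```text
clock: 12.12
tool_pos: [0.5655, 0.0299, 0.0848]
orientation: [-180.0, 0.1, -87.8]
force: [-0.1, -0.4, -0.3]
opening: 0.0598
gripper_force: 0.0
```

>>> step_arm([
  [0.8,[0,0,0],[0,0,0]],
  [0.9,[0,0,0],[0,0,0]],
  [1,[0,0,0],[0,0,0]],
  [1,[0,0,0],[0,0,0]],
  [1,[0,0,0],[0,0,0]],
])

```text
clock: 12.53
tool_pos: [0.5634, 0.0297, 0.0845]
orientation: [179.8, 0.1, -87.8]
force: [-8.7, 1.8, 5.0]
opening: 0.0298
gripper_force: 29.9
```

>>> step_arm([
  [1,[-2,0,0],[0,0,0]],
  [1,[-2,0,0],[0,0,0]],
  [1,[-2,5,0],[0,0,0]],
  [1,[-2,12,0],[0,0,0]],
  [1,[-3,20,0],[0,0,0]],
])

```text
clock: 12.95
tool_pos: [0.5622, 0.0499, 0.0845]
orientation: [180.0, 0.0, -87.8]
force: [1.0, -4.1, -1.5]
opening: 0.0298
gripper_force: 29.9
```

>>> step_arm([
  [1,[0,7,0],[0,0,0]],
  [1,[0,14,0],[0,0,0]],
  [1,[-1,21,0],[0,0,0]],
  [1,[-1,28,0],[0,0,0]],
  [1,[-1,34,0],[0,0,0]],
])

```text
clock: 13.37
tool_pos: [0.5604, 0.0844, 0.0844]
orientation: [179.9, 0.0, -87.8]
force: [-5.7, -4.7, 4.3]
opening: 0.0299
gripper_force: 29.9
```

>>> step_arm([
  [1,[0,6,0],[0,0,0]],
  [1,[-1,12,0],[0,0,0]],
  [1,[-1,18,0],[0,0,0]],
  [1,[-2,24,0],[0,0,0]],
  [1,[-2,30,0],[0,0,0]],
])

```text
clock: 13.78
tool_pos: [0.5587, 0.1138, 0.0844]
orientation: [179.9, 0.0, -87.8]
force: [-1.9, -7.6, 2.9]
opening: 0.0294
gripper_force: 29.9
```

>>> step_arm([
  [1,[0,7,0],[0,0,0]],
  [1,[-1,14,0],[0,0,0]],
  [1,[-1,20,0],[0,0,0]],
  [1,[-2,26,0],[0,0,0]],
  [1,[-2,32,0],[0,0,0]],
])

```text
clock: 14.2
tool_pos: [0.557, 0.1457, 0.0844]
orientation: [179.9, -0.0, -87.8]
force: [-0.5, -8.7, 3.1]
opening: 0.0301
gripper_force: 29.9
```

>>> step_arm([
  [1,[0,4,0],[0,0,0]],
  [1,[0,8,0],[0,0,0]],
  [1,[0,12,0],[0,0,0]],
  [1,[0,14,0],[0,0,0]],
  [1,[0,15,0],[0,0,0]],
])

```text
clock: 14.62
tool_pos: [0.5562, 0.1599, 0.0843]
orientation: [179.8, -0.1, -87.8]
force: [-1.3, -13.7, 3.9]
opening: 0.0299
gripper_force: 29.9
```

>>> step_arm([
  [1,[0,0.5,0],[0,0,0]],
  [1,[0,1,0],[0,0,0]],
  [1,[0,1,0],[0,0,0]],
  [1,[0,1,0],[0,0,0]],
  [1,[0,1,0],[0,0,0]],
])

```text
clock: 15.03
tool_pos: [0.5562, 0.1598, 0.0843]
orientation: [179.8, -0.1, -87.8]
force: [-1.1, -12.8, 3.9]
opening: 0.0303
gripper_force: 29.9
```

```bash
python3 - <<'E'
from h import *
import cv2
s=ctrl.snapshot("side")
cv2.imwrite("pics/i.png",cv2.resize(s[140:290,180:380,::-1],(800,600),interpolation=3));o=ctrl.get_obs();print(o["tool_pos"],o["force"],o["opening"])
E
```

```text
[0.55622227 0.15983759 0.08430443] [ -1.20875822 -13.05346608   3.76578375] 0.029994812966508622
```

View pics/i.png

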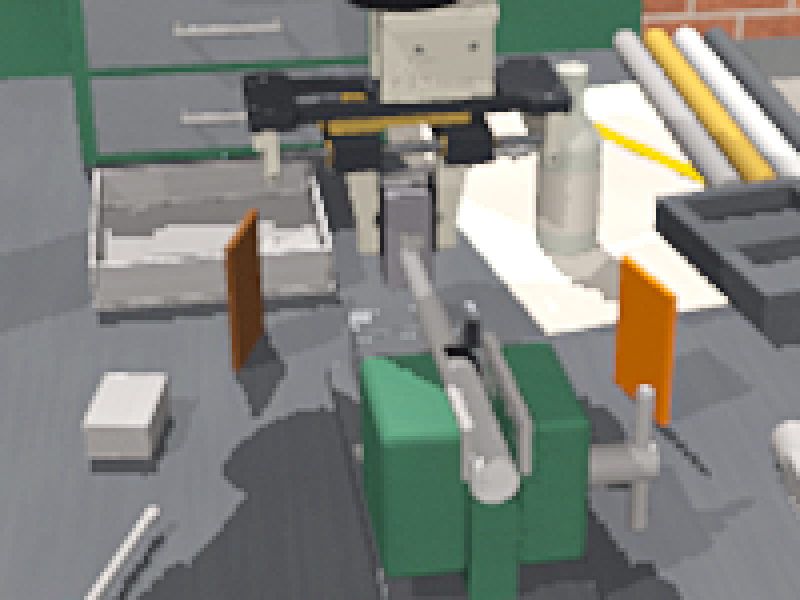

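The picture shows the head (about 408,230) held between the fingers, with both tubes drawn out. The tray, the bottle and the other things are undisturbed.

```bash
python3 -c "
from plant import ctrl
print(ctrl.close_job())"
```

```text
the job is handed in; nothing more can be done
None
```

The job is handed in: the stop plate lies flat in the shallow tray, and the gripper holds the handle, button squeezed, at its second stop, 130 mm out with about 13 N of pull, at 15 s on the clock.

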